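# Fetch the knobbed cover from the latched case and close the sensor housing

## Robot

A 6-joint arm with a two-finger parallel gripper is mounted at the origin on the work surface. World frame = base frame: x ahead of the robot, y to its left, z up, the work surface at z = 0. Lengths are in m, angles in rad, forces in N, time in s.
With the tool pointing down it reaches from about 0.3 to 1 m from the base axis. Payload 5.1 kg.
Tool frame: the origin (TCP) lies midway between the tips of the shut fingers; the grasp point (between the pads) lies robot.grasp_offset behind it (robot.grasp_offset is the distance from the TCP to the grasp point, in m); z points along the fingers, y is the line along which they close (so a half turn about z gives the same grasp; the last joint's range is limited). The gripper opens to 95 mm and grips with 3 to 60 N. Pads are 20 mm wide; open, the fingers measure 119 mm over their backs; the gripper's body (75 mm by 180 mm) begins 59 mm behind the grasp point.
Start: joints at [-1.388, 0.124, 1.65, -0, 1.367, -0.083], TCP at [0.171, -0.627, 0.215] pointing down, gripper open.
Joint ranges: [-2.61, 2.61], [-1.02, 2.33], [0.03, 2.71], [-1.35, 4.49], [0.32, 2.68], [-2.91, 2.91]. Speed limits (rad/s): [2.57, 2.57, 3.14, 3.14, 3.14, 3.14].

## Interface

Orientations are given as a unit quaternion [x, y, z, w].
In Python, from plant import robot, grab_frame, camera_model gives the robot as it stands.
- The arm moves only by the tool move_arm, never from a script. Its argument "deltas" is a list of rows, each a list of 7 numbers: the closure, from 0 (fully open) to 1 (shut), then the shift along the tool's x, y, z in mm, then the turn, a rotation vector about the tool's x, y, z in rad. A call has 1 to 8 rows; each row shifts and turns the commanded pose from where the row before left it, along the tool's axes as they then stand; what a row does not reach is not made up. A row lasts 1/8 s, in which the tool goes at most 62.5 mm and 10.7 degrees, less where a joint would pass 70% of its speed; a pose out of reach is approached as far as the arm can. A call is refused whole if a number of a shift passes 62.5 or a number of a turn 0.188, either way. A call with a gripper value outside its range is refused whole. The fingers move at their own pace and stop on an object; "newtons" is the grip in N (left out, the last holds). Time passes only in rows, so rows that do not move let the fingers close. It gives the time, the measured TCP pose, the force, the opening and the grip force at its end, in the units of the state.
- robot.get_state(): the state, without advancing time (a new reading comes with each control period).
- grab_frame(name): name is "scene" or "side" or "wrist"; returns the picture (420x560x3 uint8, red, green, blue); there is no depth.
- camera_model(name): a dict with "mtx" (3x3 intrinsics, pixels), "cam_to_world" (4x4, takes a point from camera to world coordinates). Camera axes: x right, y up, looking along -z (the intrinsics and any distortion apply to the point x, -y, -z); pixel columns grow to the right and rows downward; lengths in m; the calibration is good to about 2 mm. The wrist camera is an equidistant fisheye: a pixel r from the principal point sees the ray r / f radians off the axis. A picture is of the moment at which its call begins: read the wrist's pose just before it. camera_model takes no time and is no camera call; for the wrist camera it gives the pose at the moment of the call.
- robot.job_done(): hands the job in; it is judged then, once.
The state is a dict: "t": time; "joint_pos": joint angles; "dq": joint speeds; "joint_efforts": joint torques, N m; "eef_pos": TCP position; "ee_rot": TCP orientation; "force": force on the tool from outside, world axes, zero at the start; "torque": the same for the moment, N m; "opening": finger opening in m; "grasp_force": force on a finger pad.
Only numpy, scipy, OpenCV 4.12 (cv2) and the standard library are available. Lean on these libraries where they do the work, as an engineer would, in place of code of your own. Each camera call takes 0.05 s, during which the arm holds its last target. There are 200 camera calls.

## Task

Swing the case's latch lever out and open the lid well back, then take the disc cover that has a knob out of its slot and lay it flat on the black mat, knob up, and let go of it. Then take it again by its knob and set it, without dropping it, on the open round housing so that it sits seated and level; leave the case open. Do not shift the housing, the plain disc in the case or the other things on the bench.

Things in the scene. Friction and masses are not known exactly. Their poses are not given: they have to be found in the camera images.
- case: Grey case bolted to the bench, 116 (x) x 128 (y) x 104 mm tall without lid, walls and floor 6 mm; origin at centre of underside. Latch on its -x front, lid hinge on its +x rim. Inside, two 9 mm slots in the x-z plane at y = -25 and +25 mm each hold a disc on edge (which is in which varies); slot ribs are 62 mm high, only 34 to 52 mm from the middle in x.
- latch (a joint): Steel latch lever hinged on the middle of the case's front: 0 = upright with its hook over the lid's lip, so that the lid cannot open; grows to 1.7 rad as its top swings outward (to the case's -x) and down. Friction holds it where it is left (about 1.2 N at the tab).
- latch_tab (a point): Grip point on the latch lever's tab, 11 mm below its upper end; tab 14 mm wide (case y), 9 mm thick, 35 mm long above the hook, which is 20 mm wide. As latched this point is 143 mm above the bench and 66 mm from the pivot.
- latch_pivot (a point): Pivot of the latch lever (axis along case y), 78 mm above the bench, 10 mm in front of the case's front wall.
- lid (a joint): Case lid, 116 x 128 x 8 mm: 0 = shut, grows to 1.9 rad as it swings up and back over the +x rim; a stiff hinge keeps it where it is left (about 5 N at the fin).
- lid_fin (a point): Grip point on the black handle fin on top of the lid, near the front: fin 14 mm wide (case y), 22 mm long (x), 34 mm tall; the point is 22 mm above the lid's top and 12 mm below the fin's top. It turns with the lid; distance from the hinge axis 94 mm along the lid and 30 mm above it.
- lid_hinge (a point): Lid hinge axis (along case y), on the middle of the case's +x rim, 104.5 mm above the bench.
- cover: Aluminium disc 90 x 6 mm with a knob 18 mm across, 24 mm tall, and on the other side a tapered boss 60 mm across, 6 mm deep. Origin: centre of the disc's underside (boss side, the seating face), z towards the knob, whose top is at z = 30 mm. Starts on edge in the case, z level towards the case's -y, centre 51 mm and top edge 96 mm above the bench.
- blank: Blank aluminium disc of the same 90 mm x 6 mm, with no knob and no boss, standing on edge in the other slot; stays there. Origin at the centre of one face, z to the case's -y.
- housing: Open round aluminium sensor housing standing loose on the bench, 86 mm across, 58 mm tall, bore 68 mm, a small dark connector stub on its side (its own +x), a green circuit board inside at 32 mm height, 0.7 kg; origin at the centre of its underside.
- housing_rim (a point): Centre of the housing's rim, 58 mm above the bench; the cover's origin is here when it is seated.
- mat: Black rubber mat fixed on the bench, 170 x 170 x 3 mm; origin at the centre of its underside.
- flux: Bystander: white flux bottle with a black cap, 44 mm across, 100 mm tall; origin at its foot.
- spool: Bystander: steel solder-wire spool standing on end, 52 mm across, 40 mm tall; origin at its foot.
- tape: Bystander: black tape roll lying flat, 76 mm across, 20 mm tall; origin centre of underside.
- driver: Bystander: screwdriver lying down, 170 mm long along its x, about 30 mm tall at the handle.
- tray: Bystander: small open blue tray 90 x 70 x 28 mm; origin centre of underside.
- heatsink: Bystander: finned aluminium heat sink 50 x 44 x 26 mm; origin centre of underside.
- jar: Bystander: amber jar with a black lid, 48 mm across, 75 mm tall; origin at its foot.
- collar: Bystander: dark steel collar lying flat, 48 mm across, 30 mm tall; origin centre of underside.
There are look-alikes about, which are no part of the job. What is shaped like the housing but purple is not meant. Leave any turquoise or yellow look-alike of the case alone.

How it is judged:
By the outcome, as a careful person would: the job done as asked, in the order asked, and still so for the second after the job is handed in, with the robot touching nothing.
It also fails if it takes over 72 s, if anything falls off the work surface, if the arm or the gripper's body presses on something with over 40 N, if the wrist force passes 120 N, or if a joint passes its speed limit or range.

## Working session

There is one attempt and no reset: what is moved stays moved. The work goes in short steps, Python scripts to look and compute and a tool call to move; the robot and the scene stay as the last step left them, time stands still between calls to the robot, and variables do not carry over. Pictures are saved under pics/ and viewed, at most 10 in all, crops included, and the job is handed in when it is done.

Besides the shell and the picture viewer there is one more tool, called after "Request:" as name([rows], argument=value, ...), one row to a line, values as JSON. move_arm: Moves the arm, as the interface text tells. Its arguments: {"type":"object","properties":{"deltas":{"type":"array","items":{"type":"array","items":{"type":"number"}}},"newtons":{"type":"number"}},"required":["deltas"]}

```bash
mkdir -p pics; ls; cat > h.py <<'E'
import numpy as np, cv2
from plant import robot, grab_frame, camera_model
from scipy.spatial.transform import Rotation as R
def snap(n,f):
    im=grab_frame(n); cv2.imwrite(f'pics/{f}.png',im[:,:,::-1]); return im
def ray(n,px):
    m=camera_model(n);K=np.array(m['mtx']);T=np.array(m['cam_to_world'])
    a=(px[0]-K[0,2])/K[0,0];b=(px[1]-K[1,2])/K[1,1]
    if n=='wrist':
        r=np.hypot(a,b); s=np.sin(r)/max(r,1e-9); d=np.array([a*s,-b*s,-np.cos(r)])
    else: d=np.array([a,-b,-1.])
    d=T[:3,:3]@d; return T[:3,3],d/np.linalg.norm(d)
def atz(n,px,z):
    o,d=ray(n,px); return o+d*(z-o[2])/d[2]
def proj(n,p,m=None):
    m=m or camera_model(n);K=np.array(m['mtx']);T=np.array(m['cam_to_world'])
    c=T[:3,:3].T@(np.array(p)-T[:3,3]); x,y,z=c[0],-c[1],-c[2]
    if n=='wrist':
        h=np.hypot(x,y); t=np.arctan2(h,z); x,y=x/h*t,y/h*t
    else: x,y=x/z,y/z
    return np.array([K[0,0]*x+K[0,2],K[1,1]*y+K[1,2]])
E
python3 - <<'E'
from h import *
a=snap('scene','s0');b=snap('side','d0')
for n in('scene','side','wrist'):
    m=camera_model(n);print(n,np.round(m['mtx'],1).tolist(),np.round(m['cam_to_world'],3).tolist(),[k for k in m if k not in('mtx','cam_to_world')])
print(robot.get_state(),robot.grasp_offset)
E
```

```text
pics
scene [[381.6, 0.0, 278.9], [0.0, 381.6, 212.1], [0.0, 0.0, 1.0]] [[-0.827, -0.448, 0.338, 0.847], [0.562, -0.662, 0.497, 0.501], [0.001, 0.601, 0.799, 1.005], [0.0, 0.0, 0.0, 1.0]] []
side [[496.4, 0.0, 281.5], [0.0, 496.4, 211.4], [0.0, 0.0, 1.0]] [[0.939, 0.184, -0.291, 0.004], [-0.344, 0.542, -0.766, -1.234], [0.017, 0.82, 0.573, 1.008], [0.0, 0.0, 0.0, 1.0]] []
wrist [[325.2, 0.0, 280.7], [0.0, 325.2, 207.6], [0.0, 0.0, 1.0]] [[0.264, 0.933, 0.246, 0.239], [-0.965, 0.256, 0.065, -0.61], [-0.002, -0.255, 0.967, 0.383], [0.0, 0.0, 0.0, 1.0]] []
{'t': 0.1, 'joint_pos': array([-1.38759554e+00,  1.24418664e-01,  1.65154664e+00, -6.51506854e-07,
        1.36750112e+00, -8.25962153e-02]), 'dq': array([-0.00048848, -0.00063551, -0.00515748,  0.00028036,  0.00079693,
        0.00118709]), 'joint_efforts': array([ 4.10691209e-04, -4.18880403e+01, -3.61097002e+01,  7.77467131e-02,
        4.61956544e-02, -7.26733720e-05]), 'eef_pos': array([ 0.1706078 , -0.62660223,  0.21351827]), 'ee_rot': array([ 9.91181541e-01,  1.32507643e-01, -4.74262644e-05, -9.35685912e-04]), 'force': array([1.1226842 , 0.66419038, 0.12924687]), 'torque': array([0.04584933, 0.01016848, 0.01883195]), 'grasp_force': 0.0, 'opening': 0.09502146417646844} 0.0188
```

View pics/s0.png

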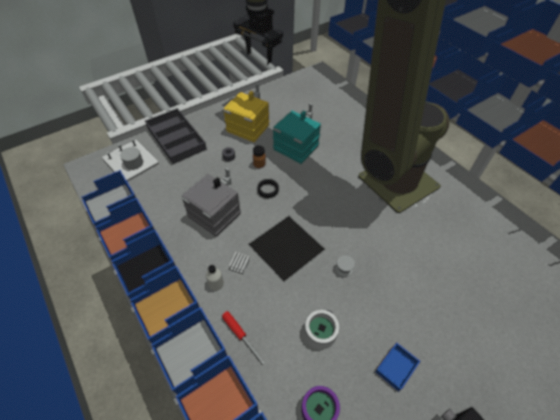

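View pics/d0.png

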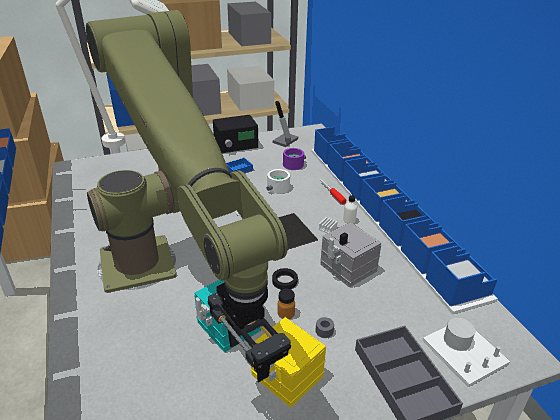

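Candidates in the scene view: for the case, grey (212,205), yellow (247,117) and turquoise (297,137). For the housing, aluminium with a green board (322,327) and purple (320,405). I choose the grey case and the aluminium housing, and check them in close crops.

```bash
python3 - <<'E'
from h import *
a=cv2.imread('pics/s0.png')
c=cv2.resize(a[165:245,170:250],None,fx=7,fy=7,interpolation=cv2.INTER_CUBIC)
d=cv2.imread('pics/d0.png')
e=cv2.resize(d[210:290,310:390],None,fx=5,fy=5,interpolation=cv2.INTER_CUBIC)
out=np.zeros((560,800,3),np.uint8)
out[:,:400]=cv2.resize(a[170:240,180:230+0],(400,560),interpolation=cv2.INTER_CUBIC)
out[:400,400:]=e
out[:,:400]=cv2.resize(a[170:240,180:240],(400,560),interpolation=cv2.INTER_CUBIC) if 0 else out[:,:400]
# layout: scene crop x180..242 y170..240 -> scale 6.4 / 8 replaced by uniform
s=cv2.resize(a[170:240,178:245],None,fx=6,fy=6,interpolation=cv2.INTER_CUBIC)
out[:]=0; out[:420,:402-2]=s[:,:400]; out[:400,400:]=e
cv2.imwrite('pics/c0.png',out)
print('case guess top', atz('scene',(212,195),.112), atz('side',(352,240),.112))
print('mat',[atz('scene',p,.003).round(3) for p in((249,248),(290,217),(325,247),(286,279))])
for p,z,n in(((322,325),.058,'housing'),((320,402),.058,'purple'),((215,276),.05,'flux'),((345,264),.02,'spool'),((268,188),.01,'tape'),((259,156),.03,'jar'),((228,154),.02,'collar'),((239,262),.013,'hs'),((398,367),.01,'tray'),((233,325),.015,'drv'),((247,117),.05,'yellow'),((297,137),.05,'turq')):
    print(n,atz('scene',p,z).round(3))
print('h side',atz('side',(279,176),.058).round(3))
E
```

```text
case guess top [ 0.60067468 -0.22136022  0.112     ] [ 0.60554485 -0.23796407  0.112     ]
mat [array([ 0.577, -0.059,  0.003]), array([ 0.405, -0.085,  0.003]), array([0.381, 0.069, 0.003]), array([0.543, 0.091, 0.003])]
housing [0.557 0.271 0.058]
purple [0.671 0.408 0.058]
flux [ 0.715 -0.008  0.05 ]
spool [0.377 0.155 0.02 ]
tape [ 0.399 -0.224  0.01 ]
jar [ 0.352 -0.354  0.03 ]
collar [ 0.435 -0.435  0.02 ]
hs [ 0.629 -0.029  0.013]
tray [0.452 0.45  0.01 ]
drv [0.74  0.127 0.015]
yellow [ 0.288 -0.541  0.05 ]
turq [ 0.194 -0.341  0.05 ]
h side [0.559 0.257 0.058]
```

View pics/c0.png

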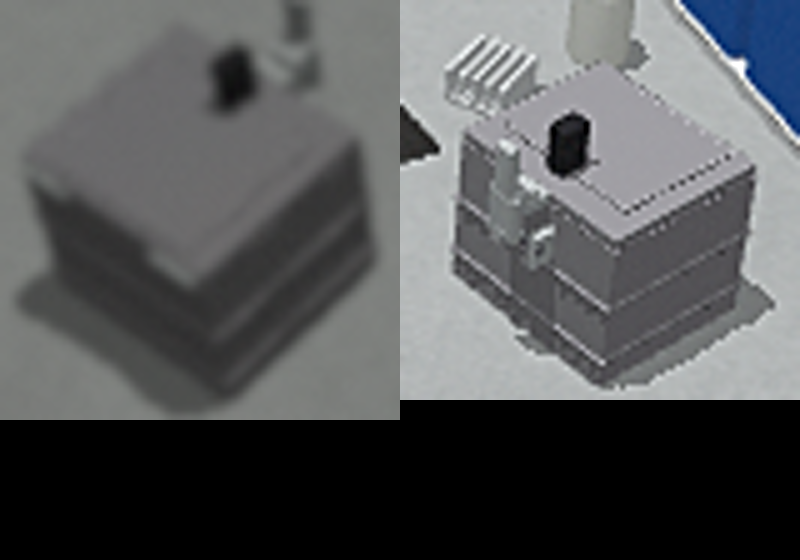

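```bash
python3 - <<'E'
from h import *
from scipy.optimize import least_squares
S=lambda u,v:np.array([178+u/6-.4,170+v/6-.4]); D=lambda u,v:np.array([310+(u-400)/5-.4,210+v/5-.4])
T=.112
obs=[('scene',S(358,140),(-58,64,T)),('scene',S(178,25),(-58,-64,T)),('scene',S(22,158),(58,-64,T)),('scene',S(195,285),(58,64,T)),('scene',S(215,400),(58,64,0)),
('side',D(467,132),(-58,64,T)),('side',D(617,243),(-58,-64,T)),('side',D(755,168),(58,-64,T)),('side',D(602,62),(58,64,T)),('side',D(605,388),(-58,-64,0)),('side',D(738,308),(58,-64,0)),('side',D(453,272),(-58,64,0))]
ms={n:camera_model(n) for n in('scene','side')}
def w(p,l):
    c,s=np.cos(p[2]),np.sin(p[2]);x,y=l[0]/1e3,l[1]/1e3
    return np.array([p[0]+c*x-s*y,p[1]+s*x+c*y,l[2]])
for cams in(('scene',),('side',),('scene','side')):
    f=lambda p:np.concatenate([proj(n,w(p,l),ms[n])-q for n,q,l in obs if n in cams])
    best=min((least_squares(f,[.6,-.23,y]) for y in(0,1.5,3,-1.5)),key=lambda r:r.cost)
    print(cams,best.x.round(4),f(best.x).round(1).tolist())
p=best.x
for nm,l in(('fintop',(-36,0,.146)),('tabtop',(-68,0,.154))):
    for n in('scene','side'):
        q=proj(n,w(p,l),ms[n]); print(nm,n,q.round(1), ((q-[178,170])*6 if n=='scene' else (q-[310,210])*5+[400,0]).round())
E
```

```text
('scene',) [ 0.6073 -0.2305  0.2875] [-0.1, 0.0, 0.3, -0.5, -1.3, -0.9, -0.3, -0.4, 1.5, 1.6]
('side',) [ 0.6071 -0.2339  0.322 ] [-0.5, -0.2, 0.5, -0.0, 1.1, -0.8, 0.3, -0.2, -0.9, 0.4, -0.4, 0.1, -0.1, 0.6]
('scene', 'side') [ 0.6076 -0.2325  0.3079] [-0.5, -0.8, -0.6, -0.8, -1.7, -0.8, -0.1, -0.9, 1.6, 1.1, -0.5, -0.8, -0.0, -0.4, 1.0, -0.9, 0.7, -0.5, -1.4, -0.0, -0.5, 0.0, -0.1, -0.0]
fintop scene [215.  179.2] [222.  55.]
fintop side [343.9 234. ] [569. 120.]
tabtop scene [222.  171.2] [264.   7.]
tabtop side [335.9 235.9] [529. 129.]
```

Both views agree on the grey case: about (0.607, -0.232), yaw about 0.31. The close crop shows the latch on its front face and the black fin on the lid. Next I move the wrist camera above it to refine this.

Request:
move_arm([
  [0.3,20,-10,-40,0,0,0],
  [0.3,55,-30,-30,0,0,0],
  [0.3,60,-35,-10,0,0,0],
  [0.3,60,-35,-10,0,0,-0.01],
  [0.3,60,-35,0,0,0,-0.01],
  [0.3,60,-35,0,0,0,-0.01],
  [0.3,60,-35,0,0,0,-0.01],
  [0.3,57,-37,0,0,0,0],
], newtons=20)

```text
t: 1.1
eef_pos: [0.4842, -0.2987, 0.299]
ee_rot: [0.988, 0.152, -0.0, -0.0]
force: [0.6, 0.3, 0.5]
opening: 0.0666
grasp_force: 0.0
```

Request:
move_arm([
  [0.3,0,0,0,0,0,0],
  [0.3,0,0,0,0,0,0],
])

```text
t: 1.35
eef_pos: [0.483, -0.3005, 0.299]
ee_rot: [0.988, 0.153, -0.0, -0.0]
force: [0.3, 0.0, 0.4]
opening: 0.0666
grasp_force: 0.0
```

```bash
python3 - <<'E'
from h import *
s=robot.get_state();print(s['eef_pos'],s['ee_rot'],s['joint_pos'],s['dq'].round(3))
im=snap('wrist','w0')
p=[.6076,-.2325,.3079]
c,sn=np.cos(p[2]),np.sin(p[2])
for l in((-58,64,.112),(-58,-64,.112),(58,-64,.112),(58,64,.112),(-36,0,.146),(-79,0,.154)):
    x,y=l[0]/1e3,l[1]/1e3;print(l,proj('wrist',[p[0]+c*x-sn*y,p[1]+sn*x+c*y,l[2]]).round(1))
print('h',proj('wrist',[.558,.265,.058]))
a=cv2.resize(im,(784,588),interpolation=cv2.INTER_CUBIC);cv2.imwrite('pics/w0b.png',a[:,:,::-1])
E
```

```text
[ 0.48303111 -0.30045107  0.2989729 ] [ 9.88285453e-01  1.52615904e-01 -4.88358318e-04 -1.06126061e-04] [-6.50526105e-01 -9.39253516e-02  1.73026891e+00 -5.57053473e-04
  1.50607977e+00  6.13877147e-01] [-0.032 -0.    -0.003  0.002  0.     0.001]
(-58, 64, 0.112) [197.  115.3]
(-58, -64, 0.112) [313.2 113.3]
(58, -64, 0.112) [312.6  12.5]
(58, 64, 0.112) [197.7  16.1]
(-36, 0, 0.146) [251.3  90.3]
(-79, 0, 0.154) [250.9 133.6]
h [-15.07985967  52.62836881]
```

View pics/w0b.png

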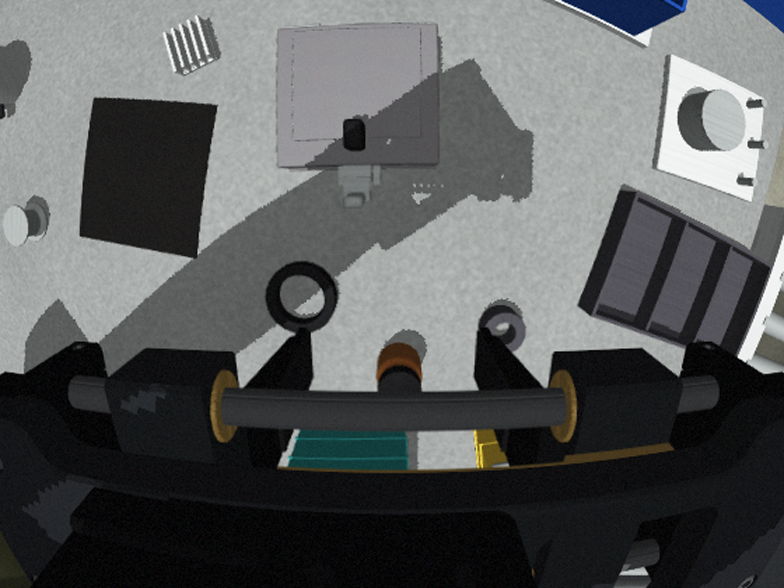

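The wrist view (1.4x) shows the grey case lid with corners (278,166), (438,165), (438,23) and (278,28). The fin is at (354,130) and the tab top at (354,200). I refine the pose from these.

```bash
cat >> h.py <<'E'
def cw(p,x,y,z):
    c,s=np.cos(p[2]),np.sin(p[2]); return np.array([p[0]+c*x-s*y,p[1]+s*x+c*y,z])
def rel(target,s=None):
    "shift in mm along tool axes from TCP to target"
    s=s or robot.get_state(); return (R.from_quat(s['ee_rot']).inv().apply(np.array(target)-s['eef_pos'])*1e3).round(1)
E
python3 - <<'E'
from h import *
from scipy.optimize import least_squares
m=camera_model('wrist')
O=[((278,166),(-.058,.064,.112)),((438,165),(-.058,-.064,.112)),((438,23),(.058,-.064,.112)),((278,28),(.058,.064,.112))]
f=lambda p:np.concatenate([proj('wrist',cw(p,*l),m)-np.array(q)/1.4 for q,l in O])
r=least_squares(f,[.6,-.23,.3]);p=r.x;print(p.round(4),f(p).round(1))
for l in((-.036,0,.146),(-.079,0,.154),(-.068,0,.154)): print(l,proj('wrist',cw(p,*l),m)*1.4)
# mat, spool etc
for q,z in(((94,98),.003),((217,104),.003),((197,257),.003),((80,237),.003),((18,226),.04),((190,45),.026)): print(q,atz('wrist',np.array(q)/1.4,z).round(3))
t=cw(p,-.079,0,.143);s=robot.get_state();print('tab',t.round(4))
print('to tab TCP',rel(t-[0,0,.0188-.003]),'yaw err',p[2]-2*np.arctan2(s['ee_rot'][1],s['ee_rot'][0]))
E
```

```text
[ 0.6034 -0.2345  0.3053] [-1.1  0.6  0.8 -0.2  0.5 -0.  -0.3 -0.4]
(-0.036, 0, 0.146) [352.68476845 132.78930407]
(-0.079, 0, 0.154) [352.00931763 193.6356405 ]
(-0.068, 0, 0.154) [351.87116729 177.79486737]
(94, 98) [0.55  0.088 0.003]
(217, 104) [ 0.571 -0.079  0.003]
(197, 257) [ 0.404 -0.099  0.003]
(80, 237) [0.382 0.069 0.003]
(18, 226) [0.381 0.15  0.04 ]
(190, 45) [ 0.626 -0.037  0.026]
tab [ 0.5281 -0.2583  0.143 ]
to tab TCP [ 56.3 -27.2 171.8] yaw err 0.00028155084211906045
```

Request:
move_arm([
  [0.55,30,-13,10,0,0,0],
  [0.55,25,-13,30,0,0,0],
  [0.55,0,0,50,0,0,0],
  [0.55,0,0,50,0,0,0],
  [0.55,0,0,31,0,0,0],
  [0.9,0,0,0,0,0,0],
  [0.9,0,0,0,0,0,0],
  [0.9,0,0,0,0,0,0],
], newtons=12)

```text
t: 2.4
eef_pos: [0.5284, -0.2591, 0.131]
ee_rot: [0.988, 0.152, 0.001, -0.001]
force: [-5.3, 9.9, 7.0]
opening: 0.0184
grasp_force: 5.2
```

```bash
python3 - <<'E'
from h import *
# arc rows for tool-vertical tab motion: out (−tool x), down (+tool z), from lever angle 0.168 at r=67
a=0.168;r=68
prev=np.array([np.sin(a),np.cos(a)])*r
for th in np.linspace(0,1.5,11)[1:]:
    q=np.array([np.sin(a+th),np.cos(a+th)])*r; d=q-prev; prev=q; print(th.round(2),'x',-d[0].round(1),'z',-d[1].round(1))
# lid
a0=np.arctan2(34,94);r=np.hypot(94,34)
prev=np.array([-np.cos(a0),np.sin(a0)])*r
for th in np.linspace(0,1.75,13)[1:]:
    q=np.array([-np.cos(a0+th),np.sin(a0+th)])*r; d=q-prev; prev=q; print(th.round(2),'x',d[0].round(1),'up',d[1].round(1))
E
```

```text
0.15 x -9.9 z 2.5
0.3 x -9.4 z 3.9
0.45 x -8.7 z 5.3
0.6 x -7.8 z 6.5
0.75 x -6.8 z 7.6
0.9 x -5.6 z 8.5
1.05 x -4.2 z 9.3
1.2 x -2.8 z 9.8
1.35 x -1.3 z 10.1
1.5 x 0.2 z 10.2
0.15 x 5.9 up 13.3
0.29 x 7.8 up 12.3
0.44 x 9.5 up 11.0
0.58 x 11.0 up 9.5
0.73 x 12.3 up 7.8
0.88 x 13.3 up 6.0
1.02 x 14.0 up 4.0
1.17 x 14.4 up 1.9
1.31 x 14.6 up -0.2
1.46 x 14.4 up -2.3
1.6 x 13.9 up -4.4
1.75 x 13.1 up -6.4
```

Request:
move_arm([
  [0.9,0,0,-3,0,0,0],
  [0.9,0,0,0,0,0,0],
  [0.9,0,0,0,0,0,0],
])

```text
t: 2.78
eef_pos: [0.5276, -0.2569, 0.131]
ee_rot: [0.988, 0.152, -0.0, -0.002]
force: [0.9, 6.1, -4.8]
opening: 0.0139
grasp_force: 12.0
```

```bash
python3 - <<'E'
from h import *
s=robot.get_state();print(s['eef_pos'],s['force'],s['torque'],s['opening'],s['grasp_force'])
im=snap('side','d1')
w=snap('wrist','w1')
o=np.zeros((560,800,3),np.uint8)
o[:400,:400]=cv2.resize(im[200:280,300:380],(400,400),interpolation=cv2.INTER_CUBIC)
o[:450,400:]=cv2.resize(w[90:270,200:360],(400,450),interpolation=cv2.INTER_CUBIC)
cv2.imwrite('pics/c1.png',o[:,:,::-1])
E
```

```text
[ 0.52757887 -0.25688407  0.13104087] [ 0.86850329  6.09431948 -4.81040286] [ 1.12373305 -0.07352749  0.03310653] 0.013921424135802156 11.999432891607285
```

View pics/c1.png

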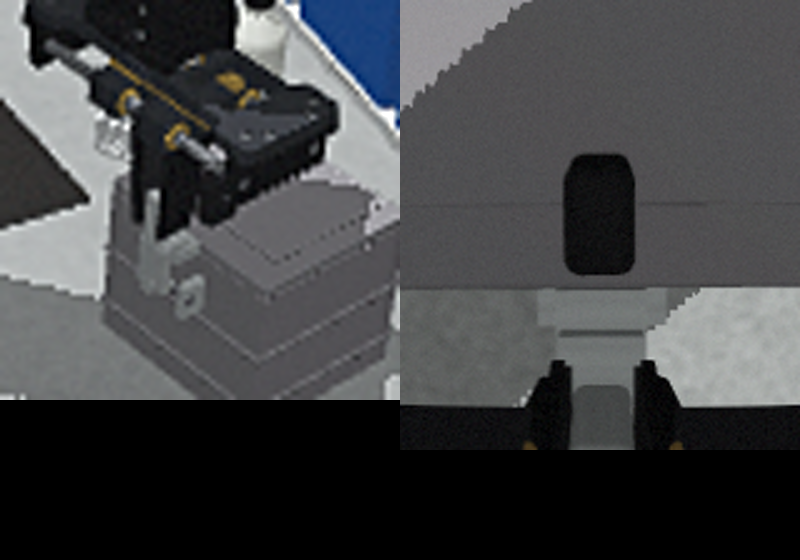

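The tab is held at 13.9 mm (crop centre about 603,420), between the fingers and clear of the fin. Swinging the lever out.

Request:
move_arm([
  [0.9,-10,-1.5,2.5,0,0,0],
  [0.9,-9.5,0,4,0,0,0],
  [0.9,-8.5,0,5,0,0,0],
  [0.9,-8,0,6.5,0,0,0],
  [0.9,-7,0,7.5,0,0,0],
  [0.9,-5.5,0,8.5,0,0,0],
  [0.9,-4,0,9,0,0,0],
  [0.9,-3,0,10,0,0,0],
])

```text
t: 3.88
eef_pos: [0.474, -0.2741, 0.0796]
ee_rot: [0.988, 0.152, -0.0, -0.0]
force: [-1.4, 5.5, 2.3]
opening: 0.0141
grasp_force: 12.0
```

Request:
move_arm([
  [0.9,-1.5,0,10,0,0,0],
  [0.9,0,0,10,0,0,0],
  [0.9,0,0,0,0,0,0],
])

```text
t: 4.25
eef_pos: [0.4724, -0.2746, 0.0584]
ee_rot: [0.988, 0.152, -0.001, -0.001]
force: [-2.1, 3.0, -1.1]
opening: 0.0141
grasp_force: 12.0
```

Request:
move_arm([
  [0.6,0,0,0,0,0,0],
  [0.6,0,0,0,0,0,0],
  [0.6,0,0,-30,0,0,0],
  [0.6,0,0,-60,0,0,0],
  [0.6,0,0,-50,0,0,0],
  [0.6,40,0,-10,0,0,0],
  [0.6,40,0,0,0,0,0],
  [0.6,0,0,0,0,0,0],
])

```text
t: 5.25
eef_pos: [0.5514, -0.2505, 0.2095]
ee_rot: [0.988, 0.153, 0.001, 0.001]
force: [-1.0, -0.3, -0.9]
opening: 0.0379
grasp_force: 0.0
```

```bash
python3 - <<'E'
from h import *
p=[.6034,-.2345,.3053]
s=robot.get_state();print(s['eef_pos'],s['force'],s['opening'])
print(rel(cw(p,-.036,0,.119)), rel([.5276,-.2569,.131]))
E
```

```text
[ 0.5514022  -0.25052311  0.20949093] [-0.9607355  -0.28768686 -0.86037647] 0.037914567394413005
[18.3  0.2 90.5] [-24.7  -1.3  78.5]
```

Request:
move_arm([
  [0.6,18,-0.5,20,0,0,0],
  [0.6,0,0,40,0,0,0],
  [0.6,0,0,30,0,0,0],
  [0.6,0,0,0,0,0,0],
  [0.9,0,0,0,0,0,0],
  [0.9,0,0,0,0,0,0],
  [0.9,0,0,0,0,0,0],
  [0.9,0,0,0,0,0,0],
], newtons=30)

```text
t: 6.25
eef_pos: [0.5666, -0.244, 0.1201]
ee_rot: [0.988, 0.153, 0.0, -0.001]
force: [-2.1, 4.9, 5.9]
opening: 0.0138
grasp_force: 30.0
```

```bash
python3 - <<'E'
import numpy as np
a0=np.arctan2(34.4,94);r=np.hypot(94,34.4);N=16
b=lambda k:-0.6*k/N
def tcp(k):
    th=1.75*k/N; g=np.array([-np.cos(a0+th),np.sin(a0+th)])*r
    return g+18.8*np.array([np.sin(b(k)),-np.cos(b(k))])
for k in range(N):
    d=tcp(k+1)-tcp(k); c,s=np.cos(b(k)),np.sin(b(k))
    ex=np.array([c,s]); ez=np.array([s,-c])
    print(k,round(d@ex,1),round(d@ez,1),-0.0375)
E
```

```text
0 3.6 -10.1 -0.0375
1 4.3 -9.7 -0.0375
2 5.0 -9.3 -0.0375
3 5.7 -8.9 -0.0375
4 6.3 -8.4 -0.0375
5 6.9 -7.9 -0.0375
6 7.4 -7.3 -0.0375
7 7.9 -6.7 -0.0375
8 8.4 -6.1 -0.0375
9 8.8 -5.4 -0.0375
10 9.2 -4.7 -0.0375
11 9.5 -4.0 -0.0375
12 9.7 -3.3 -0.0375
13 9.9 -2.5 -0.0375
14 10.1 -1.7 -0.0375
15 10.2 -1.0 -0.0375
```

Request:
move_arm([
  [0.9,3.6,0,-10,0,-0.0375,0],
  [0.9,4.3,0,-9.7,0,-0.0375,0],
  [0.9,5,0,-9.3,0,-0.0375,0],
  [0.9,5.7,0,-8.9,0,-0.0375,0],
  [0.9,6.3,0,-8.4,0,-0.0375,0],
  [0.9,6.9,0,-7.9,0,-0.0375,0],
  [0.9,7.4,0,-7.3,0,-0.0375,0],
  [0.9,7.9,0,-6.7,0,-0.0375,0],
])

```text
t: 7.25
eef_pos: [0.6154, -0.2281, 0.1777]
ee_rot: [0.976, 0.15, -0.153, 0.022]
force: [-8.0, 0.8, -1.1]
opening: 0.0139
grasp_force: 30.0
```

Request:
move_arm([
  [0.9,8.4,0,-6.1,0,-0.0375,0],
  [0.9,8.8,0,-5.4,0,-0.0375,0],
  [0.9,9.2,0,-4.7,0,-0.0375,0],
  [0.9,9.5,0,-4,0,-0.0375,0],
  [0.9,9.7,0,-3.3,0,-0.0375,0],
  [0.9,9.9,0,-2.5,0,-0.0375,0],
  [0.9,10.1,0,-1.7,0,-0.0375,0],
  [0.9,10.2,0,-1,0,-0.0375,0],
])

```text
t: 8.25
eef_pos: [0.6933, -0.2029, 0.1759]
ee_rot: [0.944, 0.145, -0.294, 0.044]
force: [-5.2, 5.2, 6.3]
opening: 0.0136
grasp_force: 30.0
```

```bash
python3 - <<'E'
from h import *
p=[.6034,-.2345,.3053]
s=robot.get_state();rt=R.from_quat(s['ee_rot']);g=s['eef_pos']-.0188*rt.as_matrix()[:,2]
h=cw(p,.058,0,.1045);d=g-h;print(d@[np.cos(p[2]),np.sin(p[2]),0],d[2],s['force'],s['joint_pos'])
dx=d@[np.cos(p[2]),np.sin(p[2]),0];print('theta',np.pi-np.arctan2(d[2],dx)-np.arctan2(34.4,94))
E
```

```text
0.047902020488932634 0.0869185063289759 [-5.22352236  5.16496167  6.28397799] [-0.24054966  0.64711149  1.13114469 -0.31264591  1.8829388   1.00809192]
theta 1.7236750627951911
```

Request:
move_arm([
  [0.6,0,0,0,0,0,0],
  [0.6,0,0,0,0,0,0],
  [0.6,0,0,-30,0,0,0],
  [0.6,0,0,-60,0,0,0],
  [0.6,0,0,-40,0,0.15,0],
  [0.6,-40,0,-30,0,0.15,0],
  [0.6,-60,0,0,0,0.15,0],
  [0.6,-60,0,0,0,0.15,0],
])

```text
t: 9.25
eef_pos: [0.63, -0.2255, 0.3554]
ee_rot: [0.988, 0.152, 0.005, 0.002]
force: [-1.2, -1.5, 1.9]
opening: 0.0384
grasp_force: 0.0
```

Request:
move_arm([
  [0.6,-50,0,0,0,0,0],
  [0.6,0,0,0,0,0,0],
  [0.6,0,0,0,0,0,0],
])

```text
t: 9.62
eef_pos: [0.5833, -0.2398, 0.3524]
ee_rot: [0.988, 0.152, 0.001, 0.0]
force: [0.1, 0.1, 0.6]
opening: 0.0381
grasp_force: 0.0
```

```bash
python3 - <<'E'
from h import *
p=[.6034,-.2345,.3053]
s=robot.get_state();print(s['eef_pos'],s['ee_rot'],s['dq'].round(3),s['force'])
im=snap('wrist','w2')
cv2.imwrite('pics/w2b.png',cv2.resize(im[:290],(800,414),interpolation=cv2.INTER_CUBIC)[:,:,::-1])
for l in((-.058,.064,.104),(-.058,-.064,.104),(0,.025,.096),(0,-.025,.096)): print(l,proj('wrist',cw(p,*l))*10/7)
E
```

```text
[ 0.58333945 -0.23979199  0.35238156] [9.88387021e-01 1.51955540e-01 7.07719384e-04 3.32536426e-04] [ 0.02   0.036 -0.023 -0.001  0.004 -0.   ] [0.12114952 0.0865492  0.55090151]
(-0.058, 0.064, 0.104) [332.43719651 294.57965161]
(-0.058, -0.064, 0.104) [469.18567146 294.81013176]
(0, 0.025, 0.096) [373.78096308 231.52089075]
(0, -0.025, 0.096) [428.05484419 231.61287452]
```

View pics/w2b.png

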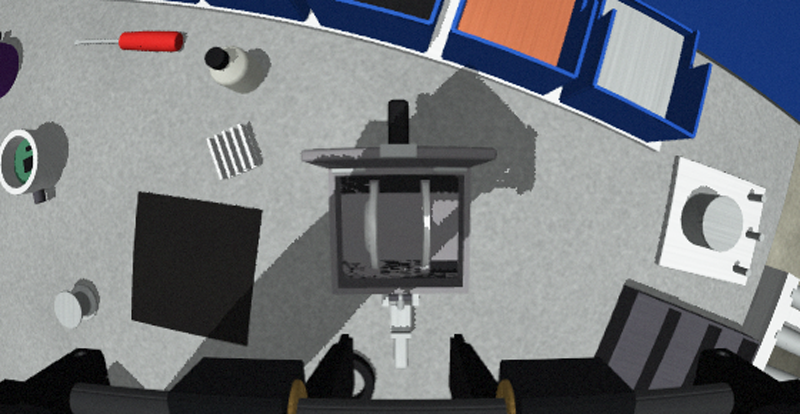

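Lid open at the rear (about 1.7 rad), lever out at (400,330), discs on edge at (374,225) and (428,225). I zoom in to see which one has the knob.

```bash
python3 - <<'E'
import cv2
a=cv2.imread('pics/w2.png')[110:210,222:340]
a=cv2.convertScaleAbs(a,alpha=1.5,beta=20)
cv2.imwrite('pics/c2.png',cv2.resize(a,None,fx=6,fy=6,interpolation=cv2.INTER_CUBIC))
E
```

```text
(no output)
```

View pics/c2.png

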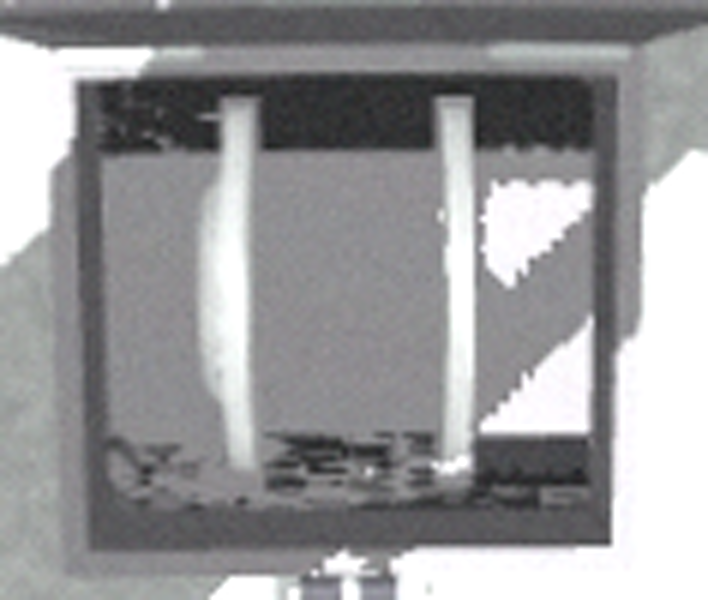

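Left disc (crop 235,280) has a bulge on its +y side, which would be the boss. The right disc is plain. I check numerically for the knob in the gap.

```bash
python3 - <<'E'
import cv2,numpy as np
a=cv2.imread('pics/w2.png')[110:210,222:340].mean(2)
np.set_printoptions(linewidth=220)
print(np.arange(26,82,2))
for v in range(22,80,4): print(v,a[v:v+4,26:82].mean(0).reshape(-1,2).mean(1).round().astype(int))
from h import *
p=[.6034,-.2345,.3053]
for y,z in((.022,.06),(-.002,.06),(.022,.096),(.028,.096)): print(proj('wrist',cw(p,0,y,z))-[222,110])
E
```

```text
[26 28 30 32 34 36 38 40 42 44 46 48 50 52 54 56 58 60 62 64 66 68 70 72 74 76 78 80]
22 [ 48  43  35  31  29  80 132 121  67  30  31  33  35  33  34  34  34  36  35  35  35  34  34  74 129 129  65  38]
26 [ 83  83  82  84  84 112 138 124  85  82  83  83  84  83  83  83  83  84  82  82  84  83  83  85 129 139  99  82]
30 [ 84  82  82  85 103 132 146 124  85  82  82  82  83  82  83  84  84  83  84  82  83  83  82  84 134 145 109  98]
34 [ 84  83  82  93 120 142 151 123  84  83  82  82  84  82  84  83  82  82  83  83  82  84  84  95 134 150 114 132]
38 [ 83  82  82  99 131 149 156 123  85  83  83  83  83  82  82  83  83  82  84  84  82  83  83  84 142 164 131 132]
42 [ 82  82  82 100 135 156 163 130  84  82  83  83  82  83  82  83  83  82  82  83  83  83  83  84 190 244 162 110]
46 [ 82  81  82 101 134 151 168 138  84  82  82  82  81  83  85  82  84  83  82  83  82  82  83  85 155 224 167  82]
50 [ 82  82  81  99 135 149 162 140  85  82  82  82  82  81  82  83  83  82  82  82  83  82  82  83 128 165 135  83]
54 [ 81  83  83  95 130 146 155 137  83  83  82  82  81  81  82  82  81  82  81  82  82  82  82  82 124 157 124  83]
58 [ 81  82  81  89 121 139 151 132  85  83  83  82  79  83  83  82  82  81  81  82  81  82  81  82 128 150 122  83]
62 [ 82  82  81  83 105 127 146 132  87  80  82  82  82  82  82  82  83  82  83  82  83  81  82  83 129 145 113  82]
66 [ 81  83  81  82  82 103 139 131  89  81  82  82  82  82  82  81  81  81  81  82  82  82  82  83 127 142 104  89]
70 [ 82  82  82  81  80  89 130 134  92  75  68  61  61  60  64  70  77  81  73  70  76  64  59  77 125 137  91 109]
74 [ 52  64  73  76  80  78 111 120  90  72  55  37  31  29  36  41  48  41  31  45  73  68  63  92 128 152  73  37]
78 [70 75 72 75 81 81 82 84 82 53 44 47 59 60 59 59 65 72 58 62 80 54 46 81 97 84 50 24]
[43.20746151 49.11869387]
[60.0544206  49.11126681]
[41.92190582 52.05684886]
[37.37329551 52.0738733 ]
```

Request:
move_arm([
  [0.6,-10,50,20,0,0,0],
  [0.6,-10,50,30,0,0,0],
  [0.6,0,0,0,0,0,0],
  [0.6,0,0,0,0,0,0],
])

```text
t: 10.18
eef_pos: [0.5954, -0.3403, 0.3012]
ee_rot: [0.988, 0.153, -0.0, -0.001]
force: [1.4, 0.4, 0.4]
opening: 0.038
grasp_force: 0.0
```

```bash
python3 - <<'E'
from h import *
p=[.6034,-.2345,.3053]
s=robot.get_state();print(s['eef_pos'])
im=snap('wrist','w3')
c=proj('wrist',cw(p,0,0,.09)).astype(int);print(c)
a=im[max(0,c[1]-60):c[1]+60,c[0]-65:c[0]+65]
a=np.clip((a/255.)**.6*255,0,255).astype(np.uint8)
cv2.imwrite('pics/c3.png',cv2.resize(a,None,fx=5,fy=5,interpolation=cv2.INTER_CUBIC)[:,:,::-1])
o=np.array([max(0,c[1]-60),c[0]-65])
for l in((0,.022,.06),(0,-.002,.06),(0,-.028,.06),(0,-.052,.06)):print(l,(proj('wrist',cw(p,*l))-o[::-1])*5)
E
```

```text
[ 0.59544161 -0.34033185  0.30116325]
[197 151]
(0, 0.022, 0.06) [276.76412874 293.48436903]
(0, -0.002, 0.06) [365.40788024 290.94724854]
(0, -0.028, 0.06) [464.05101589 288.82459402]
(0, -0.052, 0.06) [556.98736198 287.49367255]
```

View pics/c3.png

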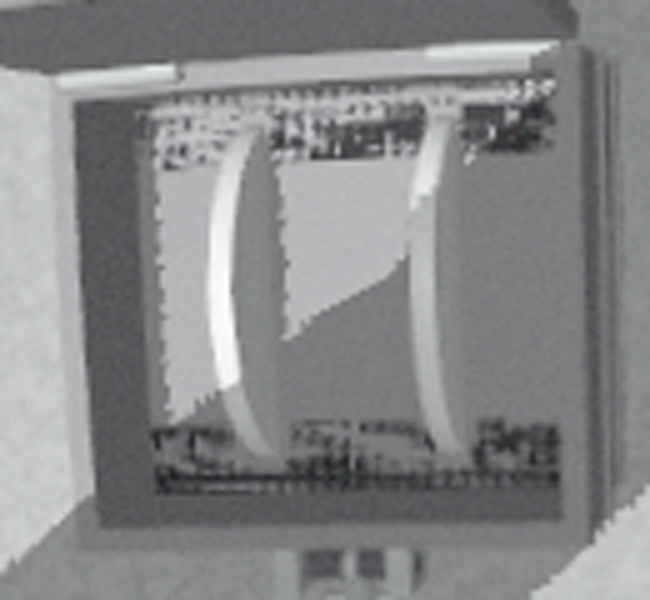

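```bash
python3 - <<'E'
from h import *
p=[.6034,-.2345,.3053]
print(rel(cw(p,0,.025,.085)))
E
```

```text
[  39.3 -123.3  217.4]
```

Request:
move_arm([
  [0.7,13,-41,0,0,0,0],
  [0.7,13,-41,0,0,0,0],
  [0.7,13,-41,0,0,0,0],
  [0.7,0,0,50,0,0,0],
  [0.7,0,0,50,0,0,0],
  [0.7,0,0,50,0,0,0],
  [0.7,0,0,0,0,0,0],
  [0.7,0,0,0,0,0,0],
])

```text
t: 11.22
eef_pos: [0.5962, -0.2118, 0.155]
ee_rot: [0.988, 0.153, 0.002, 0.001]
force: [0.3, -0.2, 0.9]
opening: 0.0287
grasp_force: 0.0
```

```bash
python3 - <<'E'
from h import *
p=[.6034,-.2345,.3053]
print(rel(cw(p,0,.025,.085)),robot.get_state()['force'])
im=snap('wrist','w4');snap('side','d4')
E
```

```text
[-0.2 -1.4 70. ] [ 0.27464628 -0.22774301  0.85361699]
```

Request:
move_arm([
  [0.7,0,-1,30,0,0,0],
  [0.7,0,0,25,0,0,0],
  [0.7,0,0,14,0,0,0],
  [0.7,0,0,0,0,0,0],
])

```text
t: 11.82
eef_pos: [0.5943, -0.211, 0.0831]
ee_rot: [0.988, 0.152, 0.0, 0.0]
force: [0.1, 0.9, 0.8]
opening: 0.0283
grasp_force: 0.0
```

Request:
move_arm([
  [0.97,0,0,0,0,0,0],
  [0.97,0,0,0,0,0,0],
  [0.97,0,0,0,0,0,0],
  [0.97,0,0,0,0,0,0],
  [0.97,0,0,0,0,0,0],
], newtons=40)

```text
t: 12.45
eef_pos: [0.5946, -0.2108, 0.0837]
ee_rot: [0.988, 0.152, 0.0, -0.0]
force: [-0.3, 3.2, 5.5]
opening: 0.0053
grasp_force: 40.0
```

Request:
move_arm([
  [0.97,0,0,-15,0,0,0],
  [0.97,0,0,-25,0,0,0],
  [0.97,0,0,-25,0,0,0],
  [0.97,0,0,-25,0,0,0],
  [0.97,0,0,-25,0,0,0],
  [0.97,0,0,-25,0,0,0],
  [0.97,0,0,-15,0,0,0],
  [0.97,0,0,0,0,0,0],
])

```text
t: 13.45
eef_pos: [0.5947, -0.2114, 0.2392]
ee_rot: [0.988, 0.152, 0.001, 0.001]
force: [-0.3, -0.2, -2.1]
opening: 0.0055
grasp_force: 39.9
```

```bash
python3 - <<'E'
from h import *
p=[.6034,-.2345,.3053]
s=robot.get_state();print(s['eef_pos'],s['force'],s['opening'],s['grasp_force'],s['joint_pos'].round(2))
im=snap('side','d5');w=snap('wrist','w5')
o=np.zeros((600,800,3),np.uint8)
c=proj('side',s['eef_pos']).astype(int);print(c)
o[:,:400]=cv2.resize(im[c[1]-50:c[1]+70,c[0]-40:c[0]+40],(400,600),interpolation=cv2.INTER_CUBIC)
o[:500,400:]=cv2.resize(w[100:300,200:360],(400,500),interpolation=cv2.INTER_CUBIC)
cv2.imwrite('pics/c5.png',o[:,:,::-1])
E
```

```text
[ 0.59469908 -0.2113833   0.23919423] [-0.31406426 -0.17635147 -2.12843358] 0.005540665089157822 39.94745850563049 [-0.43  0.07  1.67 -0.    1.4   0.84]
[348 199]
```

View pics/c5.png

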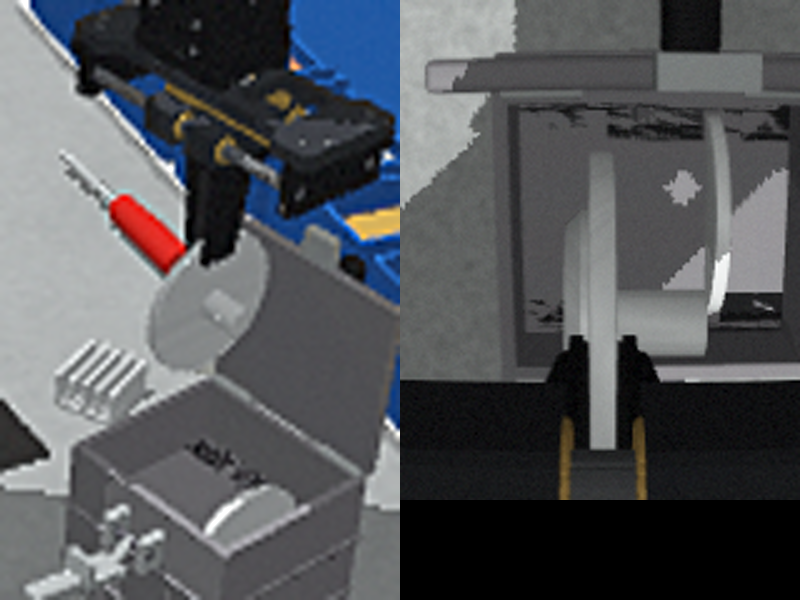

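The cover with its knob is held by the rim (9 views used). I carry it over the mat and tilt it knob up.

Request:
move_arm([
  [0.97,-3,-20,-5,0,0,0],
  [0.97,-8,-45,0,0,0,0],
  [0.97,-9,-50,0,0,0,0],
  [0.97,-9,-50,0,0,0,0],
  [0.97,-9,-50,0,0,0,0],
  [0.97,-6,-27,0,0,0,0],
  [0.97,0,0,0,0,0,0.15],
  [0.97,0,0,0,0,0,0.15],
])

```text
t: 14.55
eef_pos: [0.478, 0.0079, 0.2421]
ee_rot: [1.0, 0.001, -0.001, -0.0]
force: [0.1, -0.3, -2.0]
opening: 0.0054
grasp_force: 39.9
```

Request:
move_arm([
  [0.97,0,0,0,-0.12,0,0],
  [0.97,0,0,0,-0.12,0,0],
  [0.97,0,0,0,-0.12,0,0],
  [0.97,0,0,0,-0.12,0,0],
  [0.97,0,0,0,-0.12,0,0],
  [0.97,0,0,0,-0.12,0,0],
  [0.97,0,0,0,-0.12,0,0],
  [0.97,0,0,0,-0.12,0,0],
])

```text
t: 15.55
eef_pos: [0.4785, 0.0075, 0.2423]
ee_rot: [0.886, 0.003, 0.002, 0.463]
force: [0.6, 1.0, -2.3]
opening: 0.0053
grasp_force: 39.9
```

```bash
python3 - <<'E'
from h import *
s=robot.get_state();print(s['eef_pos'],s['force'],s['opening'],s['joint_pos'].round(2))
M=R.from_quat(s['ee_rot']).as_matrix();print(M.round(3));z=M[:,2]
C=s['eef_pos']+.0327*z;print('C',C.round(3));print(rel([.48,.007,.060]))
E
```

```text
[0.47849015 0.00747982 0.24231362] [ 0.55178284  0.97554214 -2.29168717] 0.005292953011453657 [ 0.38 -0.04  1.99 -0.87  1.64  2.09]
[[ 1.     0.004  0.006]
 [ 0.007 -0.572 -0.821]
 [ 0.     0.821 -0.572]]
C [ 0.479 -0.019  0.224]
[   1.5 -149.3  104.6]
```

Request:
move_arm([
  [0.97,0,-24.6,17.2,0,0,0],
  [0.97,0,-24.6,17.2,0,0,0],
  [0.97,0,-24.6,17.2,0,0,0],
  [0.97,0,-24.6,17.2,0,0,0],
  [0.97,0,-24.6,17.2,0,0,0],
  [0.97,0,-20.5,14.3,0,0,0],
  [0.97,0,0,0,0,0,0],
])

```text
t: 16.42
eef_pos: [0.477, 0.0066, 0.0656]
ee_rot: [0.887, 0.004, -0.001, 0.462]
force: [-0.1, 0.1, -1.2]
opening: 0.0056
grasp_force: 39.9
```

Request:
move_arm([
  [0.97,0,-3.3,2.3,0,0,0],
  [0.97,0,-3.3,2.3,0,0,0],
  [0.97,0,0,0,0,0,0],
])

```text
t: 16.8
eef_pos: [0.4795, 0.0069, 0.06]
ee_rot: [0.887, 0.002, 0.002, 0.462]
force: [0.8, 1.2, -1.6]
opening: 0.0056
grasp_force: 39.9
```

Request:
move_arm([
  [0.97,0,-3.3,2.3,0,0,0],
  [0.97,0,-1.6,1.1,0,0,0],
  [0.97,0,-1.6,1.1,0,0,0],
  [0.97,0,-1.6,1.1,0,0,0],
  [0.97,0,0,0,0,0,0],
])

```text
t: 17.42
eef_pos: [0.4795, 0.0068, 0.0501]
ee_rot: [0.887, 0.003, 0.001, 0.462]
force: [-0.1, -0.7, 0.6]
opening: 0.0057
grasp_force: 40.0
```

Request:
move_arm([
  [0.97,0,-1.6,1.1,0,0,0],
  [0.88,0,0,0,0,0,0],
  [0.8,0,0,0,0,0,0],
  [0.7,0,0,0,0,0,0],
  [0.6,0,0,0,0,0,0],
  [0.5,0,0,0,0,0,0],
  [0.4,0,0,0,0,0,0],
  [0.4,0,0,0,0,0,0],
])

```text
t: 18.42
eef_pos: [0.4794, 0.0068, 0.0479]
ee_rot: [0.887, 0.003, 0.001, 0.462]
force: [0.3, 0.3, -0.4]
opening: 0.0562
grasp_force: 0.3
```

```bash
python3 - <<'E'
from h import *
s=robot.get_state();print(s['eef_pos'],s['force'],s['opening'])
im=snap('side','d6');w=snap('wrist','w6');sc=snap('scene','s6')
c=proj('side',s['eef_pos']).astype(int);q=proj('scene',s['eef_pos']).astype(int);print(c,q)
o=np.zeros((600,800,3),np.uint8)
o[:400,:400]=cv2.resize(w[50:300,150:400],(400,400),interpolation=cv2.INTER_CUBIC)
o[:400,400:]=cv2.resize(sc[q[1]-40:q[1]+40,q[0]-40:q[0]+40],(400,400),interpolation=cv2.INTER_CUBIC)
cv2.imwrite('pics/c6.png',o[:,:,::-1])
E
```

```text
[0.47935551 0.00681422 0.04786968] [ 0.28577363  0.27320739 -0.42139166] 0.056161933742802046
[282 219] [287 240]
```

Request:
move_arm([
  [0.4,0,-2.9,-4.1,0,0,0],
  [0.4,0,-2.9,-4.1,0,0,0],
  [0.4,0,-2.9,-4.1,0,0,0],
  [0.4,0,-2.9,-4.1,0,0,0],
  [0.4,0,-2.9,-4.1,0,0,0],
  [0.4,0,-2.9,-4.1,0,0,0],
  [0.4,0,-5.8,-8.2,0,0,0],
  [0.4,0,-5.8,-8.2,0,0,0],
])

```text
t: 19.58
eef_pos: [0.4791, 0.0577, 0.0476]
ee_rot: [0.887, 0.003, 0.001, 0.462]
force: [1.1, 0.7, 0.9]
opening: 0.0568
grasp_force: 0.0
```

Request:
move_arm([
  [0.4,0,-3,-20,0,0,0],
  [0.4,0,0,-40,0.1,0,0],
  [0.4,0,0,-40,0.15,0,0],
  [0.4,0,0,-40,0.15,0,0],
  [0.4,0,0,-40,0.15,0,0],
  [0.4,0,0,0,0.15,0,0],
  [0.4,0,0,0,0.15,0,0],
  [0.4,0,0,0,0.11,0,0],
])

```text
t: 20.58
eef_pos: [0.4786, 0.1863, 0.1718]
ee_rot: [1.0, 0.003, 0.001, -0.002]
force: [-0.5, 0.2, -0.5]
opening: 0.0569
grasp_force: 0.0
```

```bash
python3 - <<'E'
from h import *
s=robot.get_state();print(s['eef_pos'],s['ee_rot'].round(3),s['force'],s['opening'])
print(rel([.41,-.01,.27]),proj('wrist',[.48,-.01,.03]),proj('wrist',[.558,.265,.058]))
E
```

```text
[0.47862745 0.1863242  0.17182224] [ 1.     0.003  0.001 -0.002] [-0.45930835  0.16044858 -0.48984478] 0.056929505342739446
[-69.8 195.4 -99.2] [459.58559597 198.00038269] [191.38018905 115.6795331 ]
```

Request:
move_arm([
  [0.6,-15,20,-45,0,0,0],
  [0.6,-15,40,-35,0,0,0],
  [0.6,0,20,0,0,0,0],
  [0.6,0,0,0,0,0,0],
  [0.6,0,0,0,0,0,0],
])

```text
t: 21.2
eef_pos: [0.4485, 0.1062, 0.2497]
ee_rot: [1.0, 0.003, -0.0, -0.0]
force: [0.1, -0.2, 0.7]
opening: 0.0381
grasp_force: 0.0
```

```bash
python3 - <<'E'
from h import *
s=robot.get_state();print(s['eef_pos'],s['dq'].round(3))
w=snap('wrist','w7')
a=proj('wrist',[.48,-.012,.02]);b=proj('wrist',[.558,.265,.058]);print(a,b)
o=np.zeros((600,800,3),np.uint8)
for k,c in enumerate((a,b)):
    u,v=c.astype(int);u=min(max(u,50),509);v=max(v,50);print('origin',u-50,v-50)
    o[:400,400*k:400*k+400]=cv2.resize(w[v-50:v+50,u-50:u+50],(400,400),interpolation=cv2.INTER_CUBIC)
sc=snap('scene','s7')
cv2.imwrite('pics/c7.png',o[:,:,::-1])
E
```

```text
[0.44852515 0.10615293 0.24971381] [ 0.009  0.01   0.003 -0.002 -0.003 -0.002]
[373.41229148 157.42519114] [143.47231453  94.54713862]
origin 323 107
origin 93 44
```

View pics/c7.png

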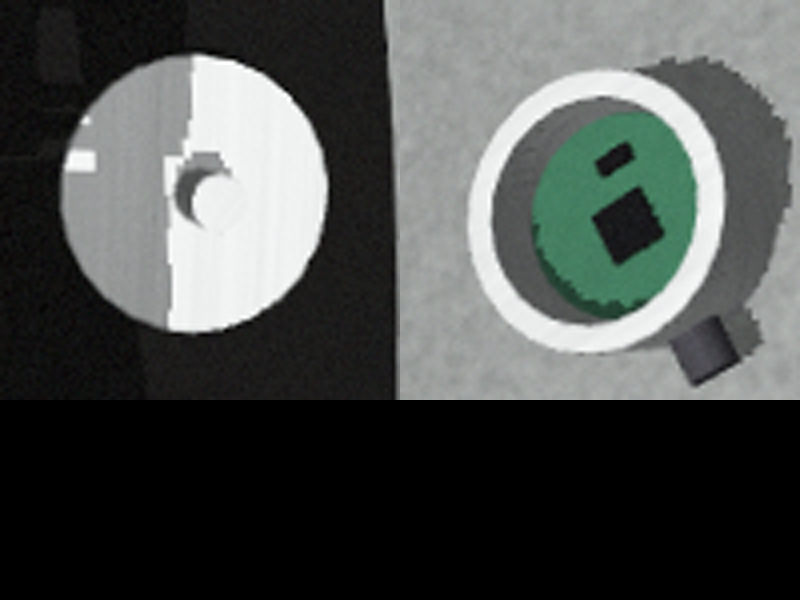

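The cover lies flat, knob up, on the mat, with its disc centre at crop (194,192) and knob top at (220,201). The aluminium housing rim spans crop u 468–725 and v 70–352. I fit both.

```bash
python3 - <<'E'
from h import *
from scipy.optimize import least_squares
m=camera_model('wrist')
t=np.linspace(0,2*np.pi,400)
def bb(x,y,z,r):
    P=np.array([proj('wrist',[x+r*np.cos(a),y+r*np.sin(a),z],m) for a in t]);return np.r_[P.min(0),P.max(0)]
def fit(box,o,z,r,g):
    b=(np.array(box)+.5)/4-.5+np.tile(o,2)
    f=lambda p:bb(p[0],p[1],z,r)-b
    q=least_squares(f,g,diff_step=1e-4);return q.x.round(4),q.fun.round(2)
print('disc',fit([61,54,328,333],(323,107),.015,.045,[.48,-.01]))
print('knob',fit([192,170,245,232],(323,107),.039,.009,[.48,-.01]))
print('rim',fit([68,70,325,352],(93,44),.058,.043,[.558,.265]))
print('bore',fit([92,97,297,325],(93,44),.058,.034,[.558,.265]))
print(rel([.48,-.01,.0185]))
E
```

```text
disc (array([ 0.4821, -0.0117]), array([-0.01,  0.07,  0.01, -0.07]))
knob (array([ 0.4827, -0.0113]), array([-0.42,  0.36,  0.43, -0.36]))
rim (array([0.5564, 0.2692]), array([-0.52, -0.81,  0.38,  0.79]))
bore (array([0.5563, 0.2691]), array([-0.16, -0.04,  0.14,  0.04]))
[ 31.  116.5 230.7]
```

Request:
move_arm([
  [0.6,11,40,20,0,0,0],
  [0.6,11,40,45,0,0,0],
  [0.6,11,38,50,0,0,0],
  [0.6,0,0,50,0,0,0],
  [0.6,0,0,25,0,0,0],
  [0.6,0,0,0,0,0,0],
  [0.6,0,0,0,0,0,0],
], newtons=30)

```text
t: 22.18
eef_pos: [0.4832, -0.0113, 0.062]
ee_rot: [1.0, 0.003, 0.001, 0.0]
force: [-0.0, 0.4, 0.9]
opening: 0.0379
grasp_force: 0.0
```

```bash
python3 - <<'E'
from h import *
print(robot.get_state()['eef_pos'],rel([.4823,-.0115,.0195]))
E
```

```text
[ 0.48320576 -0.01131399  0.06196995] [-1.   0.2 42.5]
```

Request:
move_arm([
  [0.6,-1,0,20,0,0,0],
  [0.6,0,0,15,0,0,0],
  [0.6,0,0,6,0,0,0],
  [0.6,0,0,0,0,0,0],
  [0.9,0,0,0,0,0,0],
  [0.9,0,0,0,0,0,0],
  [0.9,0,0,0,0,0,0],
  [0.9,0,0,0,0,0,0],
])

```text
t: 23.18
eef_pos: [0.4816, -0.0116, 0.0204]
ee_rot: [1.0, 0.003, 0.0, -0.0]
force: [0.2, 1.7, 1.7]
opening: 0.0162
grasp_force: 30.0
```

Request:
move_arm([
  [0.9,0,0,-10,0,0,0],
  [0.9,0,0,-30,0,0,0],
  [0.9,0,0,-40,0,0,0],
  [0.9,0,0,-30,0,0,0],
  [0.9,15,-45,0,0,0,0],
  [0.9,15,-55,0,0,0,0],
  [0.9,15,-55,0,0,0,0],
  [0.9,15,-55,0,0,0,0],
])

```text
t: 24.18
eef_pos: [0.5401, 0.2002, 0.1301]
ee_rot: [1.0, 0.003, 0.0, 0.0]
force: [0.5, -1.0, -2.0]
opening: 0.0164
grasp_force: 30.0
```

Request:
move_arm([
  [0.9,10,-45,0,0,0,0],
  [0.9,6,-25,0,0,0,0],
  [0.9,0,0,0,0,0,0],
  [0.9,0,0,0,0,0,0],
])

```text
t: 24.68
eef_pos: [0.5553, 0.2676, 0.1296]
ee_rot: [1.0, 0.003, -0.0, 0.001]
force: [-0.4, -0.4, -1.0]
opening: 0.0162
grasp_force: 30.0
```

```bash
python3 - <<'E'
from h import *
s=robot.get_state();print(s['eef_pos'],s['force'],s['opening'],s['grasp_force'],rel([.5563,.2691,.0694]),s['ee_rot'])
snap('wrist','w8');snap('side','d8')
E
```

```text
[0.55527579 0.26757854 0.12956987] [-0.42079324 -0.41528585 -0.95411675] 0.01619411589785837 29.99948501586914 [ 1.1 -1.6 60.2] [ 9.99996499e-01  2.56143687e-03 -4.34015268e-04  5.02470844e-04]
```

Request:
move_arm([
  [0.9,0.5,-1.5,15,0,0,0],
  [0.9,0,0,20,0,0,0],
  [0.9,0,0,10,0,0,0],
  [0.9,0,0,5,0,0,0],
  [0.9,0,0,3,0,0,0],
  [0.9,0,0,0,0,0,0],
])

```text
t: 25.52
eef_pos: [0.5563, 0.2704, 0.0771]
ee_rot: [1.0, 0.003, 0.0, -0.0]
force: [-0.6, -0.5, -2.6]
opening: 0.0166
grasp_force: 30.0
```

Request:
move_arm([
  [0.9,-0.5,1,2,0,0,0],
  [0.9,0,0,2,0,0,0],
  [0.9,0,0,1.5,0,0,0],
  [0.9,0,0,1,0,0,0],
  [0.9,0,0,0.5,0,0,0],
  [0.9,0,0,0,0,0,0],
])

```text
t: 26.28
eef_pos: [0.5556, 0.2693, 0.0698]
ee_rot: [1.0, 0.003, -0.0, -0.0]
force: [-0.4, 0.9, -1.6]
opening: 0.0161
grasp_force: 30.0
```

Request:
move_arm([
  [0.9,0,0,0.5,0,0,0],
  [0.9,0,0,0.5,0,0,0],
  [0.9,0,0,0,0,0,0],
  [0.9,0,0,0,0,0,0],
])

```text
t: 26.78
eef_pos: [0.5557, 0.2693, 0.0694]
ee_rot: [1.0, 0.003, 0.0, -0.0]
force: [-2.4, -1.8, 3.3]
opening: 0.0163
grasp_force: 30.0
```

Request:
move_arm([
  [0.8,0,0,0,0,0,0],
  [0.7,0,0,0,0,0,0],
  [0.6,0,0,0,0,0,0],
  [0.6,0,0,-10,0,0,0],
  [0.6,0,0,-25,0,0,0],
  [0.6,0,0,-50,0,0,0],
  [0.6,-25,0,-50,0,0,0],
  [0.6,-25,0,-30,0,0,0],
])

```text
t: 27.78
eef_pos: [0.5062, 0.2694, 0.2382]
ee_rot: [1.0, 0.003, 0.002, -0.001]
force: [-0.1, 0.1, -0.1]
opening: 0.0378
grasp_force: 0.0
```

Request:
move_arm([
  [0.6,-10,0,0,0,0,0],
  [0.6,0,0,0,0,0,0],
  [0.6,0,0,0,0,0,0],
])

```text
t: 28.15
eef_pos: [0.4952, 0.2685, 0.2317]
ee_rot: [1.0, 0.003, -0.001, 0.001]
force: [-0.0, 0.2, -0.3]
opening: 0.0383
grasp_force: 0.0
```

```bash
python3 - <<'E'
from h import *
s=robot.get_state();print(s['eef_pos'],s['dq'].round(3),s['force'])
w=snap('wrist','w9')
m=camera_model('wrist');t=np.linspace(0,2*np.pi,200)
g=w.astype(int)
# aluminium mask: bright & low saturation near the housing; ellipse of cover at z .064, knob at .088
c=proj('wrist',[.5563,.2691,.064],m);print(c)
e={}
for r,z in((.045,.064),(.009,.088),(.043,.0)):
    P=np.array([proj('wrist',[.5563+r*np.cos(a),.2691+r*np.sin(a),z],m) for a in t]);e[z]=P
    print(z,np.r_[P.min(0),P.max(0)].round(1))
hsv=cv2.cvtColor(w,cv2.COLOR_RGB2HSV);u,v=c.astype(int)
y0,x0=max(0,v-75),u-75
cr=w[y0:v+75,x0:u+75];print('green px',int(((g[y0:v+75,x0:u+75,1]-g[y0:v+75,x0:u+75,0])>40).sum()))
gray=cv2.cvtColor(cr,cv2.COLOR_RGB2GRAY)
print(x0,y0);print('row',gray[v-y0,::2].tolist());print('col',gray[::2,u-x0].tolist())
E
```

```text
[0.49519566 0.26847664 0.23171868] [-0.004  0.008 -0.008  0.001  0.002  0.002] [-0.04616247  0.20281493 -0.2841377 ]
[278.83984123 132.59275109]
0.064 [235.4  89.4 322.3 175.5]
0.088 [269.3 124.  288.1 142.7]
0.0 [244.1  96.3 314.1 165.6]
green px 0
203 57
row [157, 161, 156, 158, 160, 160, 157, 162, 157, 156, 157, 151, 85, 88, 84, 85, 88, 111, 148, 146, 146, 146, 149, 151, 150, 149, 153, 151, 148, 151, 148, 148, 147, 150, 133, 145, 141, 144, 145, 150, 147, 145, 149, 127, 154, 151, 147, 151, 151, 142, 149, 151, 148, 149, 156, 151, 150, 149, 149, 149, 110, 86, 83, 83, 83, 81, 84, 84, 85, 85, 82, 84, 86, 84, 83]
col [159, 84, 83, 84, 83, 83, 80, 83, 82, 80, 82, 84, 84, 82, 81, 81, 88, 154, 149, 151, 154, 151, 154, 153, 154, 154, 154, 154, 153, 150, 150, 151, 152, 148, 134, 150, 149, 146, 147, 143, 145, 147, 139, 148, 145, 149, 148, 147, 146, 145, 146, 147, 145, 146, 229, 244, 244, 244, 244, 205, 165, 160, 156, 162, 163, 160, 156, 156, 157, 157, 158, 155, 157, 162, 153]
```

```bash
python3 -c "
from h import *
print(robot.job_done())"
```

```text
the job is handed in; nothing more can be done
None
```

The job is handed in at about 28 s of the 72 s: latch out (about 1.5 rad), lid open (about 1.7 rad), cover laid flat on the mat knob up and let go, then set on the housing by its knob. A final wrist-camera check was consistent with it seated and level to about 1 mm. I did not re-check the lid or the bystanders by camera after placing it.

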